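# Seat the last linear bearing in the printer carriage and hold it down

## Task

The upturned printer carriage still lacks one bearing: take the long bearing out of the tray and lower it, without dropping it, into the empty V saddle, lying along the V with its ends level with the ends of the saddle. Press it down with about the weight of a kilogram so that it bears on both sloping faces, not on one alone, and finish while still holding it pressed like that, ready for its straps to be screwed on. Leave the loose straps, the short bearing and the hex driver where they are.

Things in the scene. Friction and masses are not known exactly. Their poses are not given: they have to be found in the camera images.
- bearing: the long linear bearing, a plain steel cylinder 28 mm in diameter and 70 mm long with black end seals, about 130 g; it lies loose in the tray and can roll. Origin at its middle, on its axis; x along the axis, level (either end may go either way)
- tray: shallow fixed grey plastic tray, 130 mm (x) by 150 mm (y) outside, 9 mm high over all, floor and walls 3 mm thick. Origin at the centre of its underside, on the bench
- carriage: the upturned carriage: an aluminium plate 216 mm (x) by 220 mm (y) by 6 mm, fixed flat on the bench, with three equal orange saddles on it (two already hold a bearing under steel straps, one is empty; which of the three spots is empty varies) and a small orange belt clip 20 mm tall at its centre. Origin at the centre of its underside; x runs along the saddles
- saddle: the empty orange saddle, fixed on the plate, 70 mm long (x, along the V) and 64 mm wide (y): a foot 6 mm thick and at each end a 15 mm long V rib, 48 mm wide and 22 mm high from the saddle's underside; between the ribs a 40 mm long gap open down to the foot, where fingers can reach. Smooth rigid plastic: a bearing let go in the V settles onto both faces by itself. Origin at the centre of its underside, which lies 6 mm above the bench
- face_left: the sloping V face of the empty saddle on its +y side, 45 degrees, on both ribs. Same origin and axes as the saddle
- face_right: the sloping V face of the empty saddle on its -y side, 45 degrees, on both ribs. Same origin and axes as the saddle
- seat (a point): where the middle of the bearing's axis lies when it is seated: 27.8 mm above the saddle's underside (33.8 mm above the bench, the crown of the bearing then 47.8 mm above the bench), midway along the saddle; x along the V. Upright axes as the saddle
- fitted_a: a saddle like the empty one, fixed, with its bearing and two steel straps on it, 44 mm high from its underside. Origin at the centre of its underside; not to be worked on
- fitted_b: the second such fitted saddle, same size
- short_bearing: short steel bearing, 28 mm in diameter and 37 mm tall, standing on end on the bench beyond the work; leave alone. Origin at the centre of its underside
- strap_a: loose bent steel strap, an arch about 51 mm (y) by 12 mm (x) and 22 mm high, on the bench beyond the work; leave alone. Origin under its centre
- strap_b: a second strap of the same shape; leave alone
- hex_driver: hex driver, black handle 26 mm thick and 95 mm long, thin 90 mm shaft, lying on the bench beyond the work; leave alone. Origin under the front end of the handle, x along the shaft
Not all that is in view belongs to the job. What is shaped like the bearing but turquoise or yellow is not meant.

How it is judged:
By the outcome, as a careful person would: the job done as asked, in the order asked, and still so for the second after the job is handed in, while the arm keeps its last pose, push and grip.
It also fails if it takes over 45 s, if anything falls off the work surface, if the arm or the gripper's body presses on something with over 40 N, if the wrist force passes 120 N, or if a joint passes its speed limit or range.

## Robot

A 7-joint arm with a two-finger parallel gripper is mounted at the origin on the work surface. World frame = base frame: x ahead of the robot, y to its left, z up, the work surface at z = 0. Lengths are in m, angles in rad, forces in N, time in s.
With the tool pointing down it reaches from about 0.425 to 0.875 m from the base axis. Payload 4.7 kg.
Tool frame: the origin (TCP) lies on the centre line of the jaws, within the pads' length; the fingertips stand ahead of it and the grasp point (between the pads) lies 2 mm behind it (nose_length is the z of the fingertips in the tool frame, in m); z points along the fingers, y is the line along which they close (so a half turn about z gives the same grasp; the last joint's range is limited). The gripper opens to 87 mm and grips with 3 to 60 N. Pads are 19 mm wide; open, the fingers measure 117 mm over their backs; the gripper's body (75 mm by 190 mm) begins 51 mm behind the grasp point.
Start: joints at [1.19, 0.321, -0.07, 1.45, 0.023, 1.371, -0.057], TCP at [0.25, -0.6, 0.24] pointing down, gripper open.
Joint ranges: [-2.86, 2.86], [-0.3, 2.09], [-1.38, 1.24], [0.06, 2.45], [-1.56, 4.7], [0.09, 2.05], [-2.69, 2.69]. Speed limits (rad/s): [2.57, 2.57, 3.14, 3.14, 3.14, 3.14, 3.14].

## Interface

Orientations are given as a rotation vector (axis times angle).
In Python, from bench import * gives the robot as it stands.
- The arm moves only by the tool send_rows, never from a script. Its arguments are lists of equal length, an entry for each row: "xyz": the shift along the tool's x, y, z in mm, a list of three; "dr": the turn, a rotation vector about the tool's x, y, z in rad, a list of three. A call has exactly 10 rows; each row is the pose to reach, as a shift and turn from the pose commanded when the call began, along the tool's axes at that moment; what a row does not reach only later rows make up. A row lasts 1/12 s, in which the tool goes at most 41.7 mm and 7.16 degrees, less where a joint would pass 70% of its speed; a pose out of reach is approached as far as the arm can. A call with a gripper value outside its range is refused whole. "jaw" is the finger opening in mm, from 0 to 87, set as the call begins (left out, the last holds). The fingers move at their own pace and stop on an object; "grip_force" is the grip in N (left out, the last holds). Time passes only in rows, so rows that repeat a pose let the fingers close, or fill a call up. It gives the time, the measured TCP pose, the force, the opening and the grip force at its end, in the units of the state.
- get_state(): the state, without advancing time (a new reading comes with each control period).
- get_image(name): name is "scene" or "top" or "wrist"; returns the picture (400x640x3 uint8, red, green, blue); there is no depth.
- calibration(name): a dict with "vfov" (degrees; the focal length in pixels is half the picture's height over the tangent of half this angle, whatever the lens; pixels are square), "cx", "cy" (the principal point, pixels), "rvec" (rotation vector, rad) and "tvec" (3), from world to camera coordinates, as OpenCV has them; the wrist camera has in their place "hand_eye" (4x4, takes a point from camera to tool coordinates, whose origin is the TCP and whose axes are the flange's). Camera axes: x right, y down, z forward; pixel columns grow to the right and rows downward; lengths in m; the calibration is good to about 2 mm. A picture is of the moment at which its call begins: read the wrist's pose just before it. calibration takes no time and is no camera call.
- close_job(): hands the job in; it is judged then, once.
The state is a dict: "time": time; "joint_positions": joint angles; "qd": joint speeds; "joint_torque": joint torques, N m; "position": TCP position; "tool_rot": TCP orientation; "ft_force": force on the tool from outside, world axes, zero at the start; "torque": the same for the moment, N m; "grip_width": opening from 0.0 (shut) to 1.0 (fully open); "grip_force": force on a finger pad.
Only numpy, scipy, OpenCV 4.12 (cv2) and the standard library are available. Lean on these libraries where they do the work, as an engineer would, in place of code of your own. Each camera call takes 0.05 s, during which the arm holds its last target. There are 200 camera calls.

## Working session

There is one attempt and no reset: what is moved stays moved. The work goes in short steps, Python scripts to look and compute and a tool call to move; the robot and the scene stay as the last step left them, time stands still between calls to the robot, and variables do not carry over. Pictures are saved under pics/ and viewed, at most 10 in all, crops included, and the job is handed in when it is done.

Besides the shell and the picture viewer there is one more tool, called after "Emit:" by a JSON object that holds its "fn" and its "kwargs", one argument or row to a line. send_rows: Moves the arm, as the interface text tells. Its arguments: {"type":"object","properties":{"xyz":{"type":"array"},"dr":{"type":"array"},"jaw":{"type":"number"},"grip_force":{"type":"number"}},"required":["xyz","dr"]}

```bash
mkdir -p pics; ls; cat > h.py <<'E'
from bench import *
import numpy as np, cv2
from scipy.spatial.transform import Rotation as R
def K(c,h=400): 
    f=h/2/np.tan(np.radians(c["vfov"])/2); return np.array([[f,0,c["cx"]],[0,f,c["cy"]],[0,0,1]])
def cam(name,s=None):
    c=calibration(name)
    if name!="wrist":
        Rm=R.from_rotvec(c["rvec"]).as_matrix(); return K(c),Rm.T,-Rm.T@np.array(c["tvec"])
    s=s or get_state(); H=np.array(c["hand_eye"]); T=R.from_rotvec(s["tool_rot"]).as_matrix()
    return K(c),T@H[:3,:3],T@H[:3,3]+np.array(s["position"])
def ray(name,px,z,s=None):
    k,Rw,o=cam(name,s); px=np.atleast_2d(px).astype(float)
    d=(Rw@np.linalg.inv(k)@np.c_[px,np.ones(len(px))].T).T
    return o+d*((z-o[2])/d[:,2])[:,None]
def proj(name,P,s=None):
    k,Rw,o=cam(name,s); p=(k@Rw.T@(np.atleast_2d(P)-o).T).T; return p[:,:2]/p[:,2:]
def save(name,img): cv2.imwrite("pics/"+name+".png",img[:,:,::-1])
E
python3 - <<'E'
from h import *
for n in("scene","top"): 
    save(n+"0",get_image(n)); print(n,calibration(n),cam(n)[2])
print(calibration("wrist")); print(get_state())
try: print(nose_length)
except Exception as e: print(e)
E
```

```text
pics
scene {'vfov': 50.137951581052555, 'cx': 319.2296168470957, 'cy': 200.89236506192836, 'rvec': array([ 2.24885539,  0.88529748, -0.32122772]), 'tvec': array([-0.3391203 , -0.27800403,  1.21784938])} [ 0.93728676 -0.54227035  0.70914196]
top {'vfov': 44.37927457204423, 'cx': 327.6956386073836, 'cy': 197.8354866991919, 'rvec': array([ 2.16681216, -2.10639533,  0.20113907]), 'tvec': array([-0.09089165,  0.5523868 ,  1.11253108])} [ 0.35365247 -0.06197656  1.19256308]
{'vfov': 67.95434824639005, 'cx': 319.36235174588217, 'cy': 202.48774293056752, 'hand_eye': array([[-3.78579794e-04, -9.54228590e-01, -2.99078008e-01,
         8.20998356e-02],
       [ 9.99999878e-01, -2.66632198e-04, -4.15114714e-04,
         2.34618411e-04],
       [ 3.16370502e-04, -2.99078128e-01,  9.54228575e-01,
        -1.43990153e-01],
       [ 0.00000000e+00,  0.00000000e+00,  0.00000000e+00,
         1.00000000e+00]])}
{'time': 0.1, 'joint_positions': array([ 1.19011104,  0.32173916, -0.07010405,  1.45153193,  0.02260068,
        1.37079142, -0.05688382]), 'qd': array([ 0.00095366, -0.00272748, -0.0004228 , -0.00312135, -0.00046673,
        0.00027141,  0.00136013]), 'joint_torque': array([-8.94401510e-04, -4.92570949e+01, -4.06114385e-01, -3.13400137e+01,
       -6.40951213e-02,  3.94766859e-02,  5.34636740e-05]), 'position': array([ 0.24978947, -0.5995951 ,  0.23858789]), 'tool_rot': array([-3.07896849e+00, -6.15883692e-01,  6.50516079e-04]), 'ft_force': array([ 0.14890378,  0.22855196, -0.43449414]), 'torque': array([ 0.06608532, -0.01744809, -0.01346248]), 'grip_force': 0.0, 'grip_width': 0.9987744173248739}
0.017
```

View pics/top0.png

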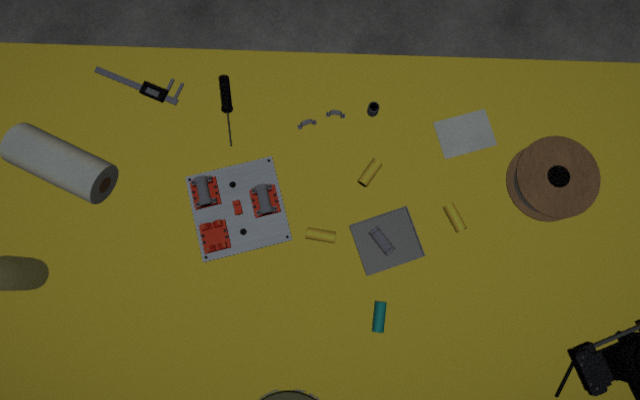

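View pics/scene0.png

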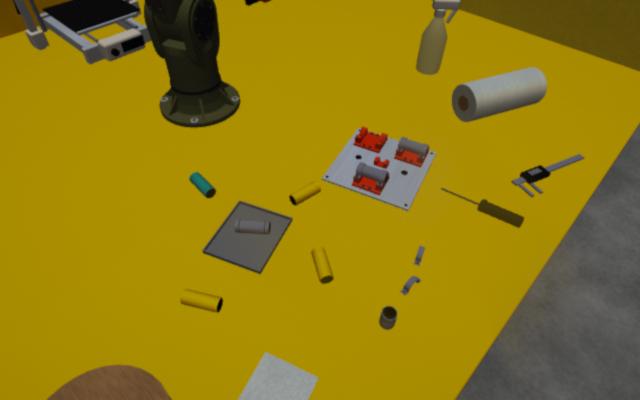

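The top view shows the grey bearing in the tray at (382,240) and the empty saddle at (215,236). Lookalikes are turquoise (379,316), yellow (370,172), (455,217) and (320,235), the fitted bearings (205,190) and (264,200), and the short bearing (373,109). I choose the plain grey one in the tray and check it in a crop.

```bash
python3 - <<'E'
from h import *
t=get_image("top"); s=get_image("scene")
a=cv2.resize(t[195:285,340:435],None,fx=4,fy=4,interpolation=cv2.INTER_CUBIC)
b=cv2.resize(t[150:265,180:300],None,fx=3.2,fy=3.2,interpolation=cv2.INTER_CUBIC)
h=max(a.shape[0],b.shape[0]); pad=lambda i:cv2.copyMakeBorder(i,0,h-i.shape[0],0,0,cv2.BORDER_CONSTANT)
im=np.hstack([pad(a),pad(b)]); im=np.clip(im.astype(float)*1.8,0,255).astype(np.uint8); save("crop1",im)
# orange components in top
hsv=cv2.cvtColor(t,cv2.COLOR_RGB2HSV)
m=((hsv[...,0]<12)&(hsv[...,1]>150)&(hsv[...,2]>80)).astype(np.uint8); m[:, :180]=0; m[:,300:]=0
n,l,st,c=cv2.connectedComponentsWithStats(m)
for i in range(1,n):
    if st[i,4]>30: 
        print(st[i],c[i],ray("top",c[i],0.02)[0])
# plate: non-yellow low sat + all within region
g=((hsv[...,1]<90)&(hsv[...,2]>60)).astype(np.uint8)
p=g.copy(); p[:150]=0;p[265:]=0;p[:,:180]=0;p[:,300:]=0
r=cv2.minAreaRect(np.argwhere(p)[:,::-1].astype(np.float32)); q=ray("top",cv2.boxPoints(r),0.006)
print("plate",r,q[:,:2].round(4).tolist(),q.mean(0),np.linalg.norm(q-np.roll(q,1,0),axis=1))
p=(hsv[...,1]<90).astype(np.uint8); p[:200]=0;p[280:]=0;p[:,:345]=0;p[:,430:]=0
r=cv2.minAreaRect(np.argwhere(p)[:,::-1].astype(np.float32)); q=ray("top",cv2.boxPoints(r),0.006)
print("tray",r,q[:,:2].round(4).tolist(),q.mean(0),np.linalg.norm(q-np.roll(q,1,0),axis=1))
for y in range(222,260,3): print(y,t[y,362:404].mean(1).astype(int).tolist())
E
```

```text
[208 177  13  27 156] [213.83333333 189.78846154] [0.57140708 0.2010851  0.02      ]
[191 185   8  18  63] [194.77777778 193.34920635] [0.56126418 0.24644411 0.02      ]
[268 185  12  27 137] [273.5620438  197.89781022] [0.55575125 0.05558583 0.02      ]
[250 191  10  26  98] [254.87755102 202.48979592] [0.54314798 0.10015509 0.02      ]
[233 200   9  15  86] [237.15116279 207.20930233] [0.53035847 0.14220075 0.02      ]
[200 220  31  33 674] [214.32195846 235.79228487] [0.45982426 0.19245538 0.02      ]
plate ((237.04327392578125, 208.67922973632812), (87.6214828491211, 92.21372985839844), 76.4295654296875) [[0.6039, 0.2846], [0.6657, 0.0669], [0.4552, 0.0074], [0.3974, 0.2195]] [0.53053711 0.14457423 0.006     ] [0.21656373 0.22635716 0.21876463 0.2198051 ]
tray ((386.54791259765625, 240.208251953125), (54.08307647705078, 61.6811408996582), 70.70995330810547) [[0.4969, -0.1282], [0.5514, -0.2704], [0.4278, -0.3135], [0.3753, -0.1734]] [ 0.46286788 -0.22135284  0.006     ] [0.12972415 0.15224903 0.13095799 0.14959912]
222 [80, 72, 78, 82, 79, 84, 79, 81, 79, 80, 80, 77, 78, 76, 79, 
[... 1483 characters left out ...]
 81, 79]
249 [81, 77, 83, 76, 79, 78, 81, 83, 77, 80, 78, 81, 79, 80, 81, 77, 83, 78, 72, 57, 56, 69, 71, 71, 74, 74, 64, 54, 68, 73, 69, 68, 66, 78, 82, 82, 81, 80, 78, 75, 80, 79]
252 [81, 82, 82, 81, 79, 80, 79, 80, 81, 81, 82, 81, 79, 81, 78, 79, 82, 80, 81, 80, 77, 58, 47, 45, 62, 72, 75, 72, 71, 72, 74, 77, 78, 82, 79, 80, 77, 81, 79, 79, 80, 78]
255 [79, 77, 81, 82, 81, 80, 80, 81, 83, 81, 81, 83, 78, 83, 78, 83, 81, 83, 81, 80, 83, 80, 81, 72, 65, 62, 71, 80, 78, 77, 80, 80, 81, 82, 76, 80, 77, 80, 85, 78, 76, 81]
258 [81, 81, 82, 79, 80, 80, 83, 80, 78, 78, 79, 83, 81, 80, 80, 82, 82, 82, 81, 80, 80, 80, 78, 80, 80, 82, 78, 80, 81, 80, 74, 81, 78, 81, 80, 78, 79, 78, 80, 79, 79, 76]
```

View pics/crop1.png

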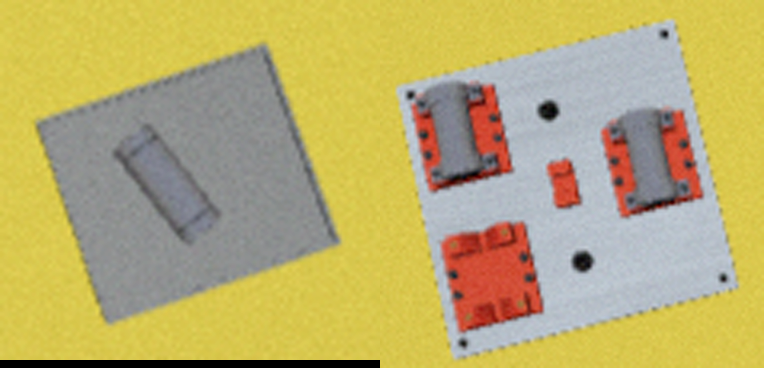

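The crop confirms it: a plain grey bearing in the tray, centred near top-view pixel (382,241), lying obliquely. The empty orange saddle is at (214,236). I compute the move to hover above the bearing.

```bash
cat >> h.py <<'E'
def pose(): 
    s=get_state(); return np.array(s["position"]),R.from_rotvec(s["tool_rot"]),s
def down(yaw): # tool x at yaw (rad), z down
    c,s_=np.cos(yaw),np.sin(yaw); return R.from_matrix(np.array([[c,s_,0],[s_,-c,0],[0,0,-1]]))
def delta(p,yaw):
    p0,r0,s=pose(); Rt=down(yaw)
    print("t %.2f"%s["time"],"shift mm",(r0.inv().apply(np.array(p)-p0)*1000).round(1),"dr",(r0.inv()*Rt).as_rotvec().round(4))
def yawnow():
    x=pose()[1].as_matrix()[:,0]; return np.arctan2(x[1],x[0])
E
python3 - <<'E'
from h import *
a=np.array([[137,135],[200,232]])/4+[340,195]
q=ray("top",a,0.017); c=ray("top",[[381.8,240.8]],0.017)[0]; d=q[1]-q[0]
yaw=np.arctan2(d[1],d[0]); print(c,np.linalg.norm(d),np.degrees(yaw),np.degrees(yawnow()))
P=np.array([[-.5,-.5],[.5,-.5]])
for y in (yaw,yaw+np.pi,yaw-np.pi): delta([c[0],c[1],0.15],y)
s=proj("scene",[c]);print("scene px check",s)
E
```

```text
[ 0.45946014 -0.20833209  0.017     ] 0.0688377477539892 -146.1611481274427 22.6231967297692
t 0.20 shift mm [ 344.  -280.5   89.2] dr [-1.0000e-04  1.8000e-03  2.9458e+00]
t 0.20 shift mm [ 344.  -280.5   89.2] dr [-0.0012 -0.     -0.1958]
t 0.20 shift mm [ 344.  -280.5   89.2] dr [-0.0012 -0.     -0.1958]
scene px check [[251.72442596 226.26340605]]
```

Emit:
{"fn": "send_rows", "kwargs": {
  "xyz": [
    [15,-12,2],
    [40,-33,6],
    [75,-61,12],
    [110,-90,20],
    [145,-118,28],
    [180,-147,36],
    [215,-175,44],
    [250,-204,52],
    [280,-228,58],
    [300,-245,62]
  ],
  "dr": [
    [0,0,-0.02],
    [0,0,-0.04],
    [0,0,-0.06],
    [0,0,-0.08],
    [0,0,-0.1],
    [0,0,-0.12],
    [0,0,-0.14],
    [0,0,-0.16],
    [0,0,-0.18],
    [0,0,-0.196]
  ],
  "jaw": 87
}}

```text
time: 1.03
position: [0.43, -0.2626, 0.1783]
tool_rot: [3.005, 0.916, -0.0]
ft_force: [0.1, 0.8, 0.5]
grip_width: 1.002
grip_force: 0.0
```

```bash
python3 - <<'E'
from h import *
delta([0.4595,-0.2083,0.15],np.radians(33.84))
print(get_state()["joint_positions"])
E
```

```text
t 1.03 shift mm [ 54.8 -28.6  28.3] dr [0.0005 0.0002 0.0009]
[ 0.83972682  0.06820251 -0.35657303  1.87778372  0.02595746  1.19966235
 -0.5047714 ]
```

Emit:
{"fn": "send_rows", "kwargs": {
  "xyz": [
    [5,-3,2],
    [13,-7,6],
    [21,-11,10],
    [29,-15,14],
    [36,-19,18],
    [42,-22,21],
    [48,-25,24],
    [52,-27,26],
    [54,-28,28],
    [55,-28.5,28]
  ],
  "dr": [
    [0,0,0],
    [0,0,0],
    [0,0,0],
    [0,0,0],
    [0,0,0],
    [0,0,0],
    [0,0,0],
    [0,0,0],
    [0,0,0],
    [0,0,0]
  ]
}}

```text
time: 1.87
position: [0.4593, -0.2099, 0.1502]
tool_rot: [-3.005, -0.915, 0.001]
ft_force: [-0.1, 1.0, 0.1]
grip_width: 1.004
grip_force: 0.0
```

```bash
python3 - <<'E'
from h import *
p,r,s=pose(); w=get_image("wrist"); save("w1",w); np.save("w1.npy",w)
print(p,np.degrees(yawnow()),proj("wrist",[[0.4595,-0.2083,0.017]],s))
E
```

```text
[ 0.45927015 -0.20989974  0.15018638] 33.86256089661065 [[318.17924054 196.67718887]]
```

View pics/w1.png

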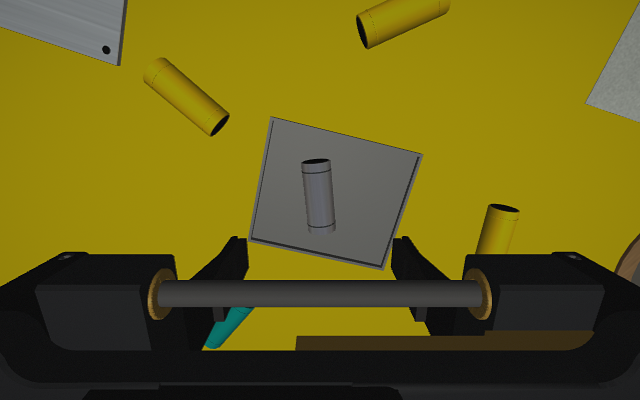

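The wrist view shows the grey bearing at about (318,196), nearly aligned with the jaws and inside the tray walls. I measure its edges.

```bash
python3 - <<'E'
from h import *
w=np.load("w1.npy").astype(float); 
g=cv2.GaussianBlur(w.mean(2),(3,5),0)
for y in range(168,226,6): print(y,g[y,294:346:1].astype(int).tolist())
for dx in(-6,0,6): print("col",[int(g[y,round(318+dx+(y-196)*0.1)]) for y in range(148,246)])
E
```

```text
168 [103, 103, 103, 103, 103, 103, 98, 85, 74, 76, 84, 90, 93, 92, 92, 94, 97, 98, 98, 98, 98, 98, 99, 100, 100, 100, 98, 97, 96, 95, 94, 93, 90, 84, 75, 65, 67, 86, 101, 103, 103, 102, 102, 102, 102, 102, 102, 102, 102, 102, 102, 102]
174 [102, 102, 102, 102, 102, 103, 103, 95, 79, 69, 71, 77, 80, 81, 80, 81, 84, 85, 85, 85, 86, 87, 88, 90, 91, 93, 94, 95, 95, 94, 93, 93, 92, 88, 82, 76, 73, 81, 97, 103, 102, 102, 102, 102, 102, 102, 102, 102, 102, 102, 101, 101]
180 [102, 102, 102, 102, 102, 102, 102, 102, 93, 78, 75, 82, 89, 93, 93, 93, 95, 97, 98, 98, 98, 98, 98, 99, 100, 101, 100, 99, 97, 96, 94, 93, 92, 90, 84, 78, 71, 76, 93, 102, 101, 101, 101, 101, 101, 101, 101, 101, 101, 101, 101, 101]
186 [101, 101, 101, 101, 101, 101, 101, 101, 97, 86, 76, 78, 86, 92, 94, 93, 94, 96, 97, 98, 99, 99, 99, 99, 99, 100, 101, 100, 98, 97, 95, 94, 93, 91, 87, 81, 75, 71, 80, 95, 102, 101, 101, 100, 100, 100, 100, 100, 100, 100, 100, 100]
192 [101, 101, 101, 101, 101, 101, 101, 101, 101, 94, 81, 76, 82, 89, 94, 94, 94, 95, 97, 97, 98, 99, 99, 99, 99, 100, 101, 101, 100, 97, 96, 94, 93, 92, 89, 
[... 1693 characters left out ...]
5, 76, 88, 97, 99, 99, 98, 98, 98, 98, 99, 99, 99, 99, 99, 99, 99, 99, 99, 99, 99, 99, 99, 99, 99, 99, 99, 99, 99, 99, 99, 99, 99, 99, 99, 99, 99, 99, 99, 99, 99, 99, 99, 99, 99, 99, 99, 99, 99, 99, 99, 99, 98, 89, 76, 73, 86, 97, 99, 99, 99, 99, 98, 97, 96, 95, 95, 95, 95, 95, 96, 95, 95, 95]
col [104, 104, 104, 104, 104, 104, 104, 104, 103, 92, 63, 30, 12, 17, 43, 75, 94, 97, 97, 97, 97, 97, 91, 76, 73, 84, 95, 97, 97, 97, 97, 97, 97, 98, 96, 96, 96, 97, 97, 97, 97, 97, 97, 96, 96, 96, 96, 96, 96, 97, 97, 97, 97, 97, 95, 96, 96, 96, 96, 96, 96, 97, 97, 94, 94, 94, 95, 95, 95, 95, 96, 96, 96, 96, 94, 93, 86, 75, 73, 83, 92, 95, 95, 93, 93, 94, 95, 96, 96, 96, 96, 95, 95, 95, 95, 95, 95, 95]
```

```bash
python3 - <<'E'
from h import *
p,r,s=pose()
A=ray("wrist",[[315.9,168],[320.85,222]],0.017,s); d=A[1]-A[0]; d/=np.linalg.norm(d)
E=ray("wrist",[[315.4,163.3],[316.3,172.3],[321.2,226.7],[322,234.5]],0.031,s)
print("len",np.linalg.norm(E[3]-E[0]),"dir",np.degrees(np.arctan2(-d[1],-d[0])))
t=((E-A[0])@d); print(t)
for m in ((t[0]+t[3])/2,(t[1]+t[2])/2): print("ctr",A[0]+d*m)
W=ray("wrist",[[303.8,195],[332.9,195]],0.017,s);print("width",np.linalg.norm(W[1]-W[0]))
c=A[0]+d*(t[1]+t[2])/2
y=np.arctan2(-d[1],-d[0]); delta([c[0],c[1],0.045],y);delta([c[0],c[1],0.019],y)
E
```

```text
len 0.06925258386151288 dir 38.82245421780428
[-0.00690729  0.00129425  0.05423077  0.06234526]
ctr [ 0.46028566 -0.20829913  0.017     ]
ctr [ 0.46025175 -0.20832642  0.017     ]
width 0.02828492960974185
t 1.92 shift mm [  1.6  -0.8 105.4] dr [-0.0002  0.0002 -0.0866]
t 1.92 shift mm [  1.6  -0.8 131.4] dr [-0.0002  0.0002 -0.0866]
```

Emit:
{"fn": "send_rows", "kwargs": {
  "xyz": [
    [0.5,0,6],
    [1,-0.5,18],
    [1.5,-1,33],
    [1.5,-1,48],
    [1.5,-1,63],
    [1.5,-1,76],
    [1.5,-1,86],
    [1.5,-1,94],
    [1.5,-1,98],
    [1.5,-1,100]
  ],
  "dr": [
    [0,0,-0.02],
    [0,0,-0.04],
    [0,0,-0.06],
    [0,0,-0.08],
    [0,0,-0.0866],
    [0,0,-0.0866],
    [0,0,-0.0866],
    [0,0,-0.0866],
    [0,0,-0.0866],
    [0,0,-0.0866]
  ],
  "jaw": 52
}}

```text
time: 2.75
position: [0.4597, -0.2084, 0.0499]
tool_rot: [-2.962, -1.044, 0.001]
ft_force: [-0.7, -0.2, 0.1]
grip_width: 0.6
grip_force: 0.0
```

```bash
python3 - <<'E'
from h import *
delta([0.46025,-0.2083,0.0215],np.radians(38.82)); print(get_state()["grip_width"],get_state()["position"])
E
```

```text
t 2.75 shift mm [ 0.5  0.3 28.4] dr [-0.0008  0.0003 -0.    ]
0.6001082042214649 [ 0.45971473 -0.20842304  0.0498631 ]
```

Emit:
{"fn": "send_rows", "kwargs": {
  "xyz": [
    [0.5,0.3,3],
    [0.5,0.3,7],
    [0.5,0.3,12],
    [0.5,0.3,17],
    [0.5,0.3,21],
    [0.5,0.3,24],
    [0.5,0.3,26],
    [0.5,0.3,27.5],
    [0.5,0.3,28],
    [0.5,0.3,28]
  ],
  "dr": [
    [0,0,0],
    [0,0,0],
    [0,0,0],
    [0,0,0],
    [0,0,0],
    [0,0,0],
    [0,0,0],
    [0,0,0],
    [0,0,0],
    [0,0,0]
  ]
}}

```text
time: 3.58
position: [0.4606, -0.2084, 0.0226]
tool_rot: [2.963, 1.044, -0.0]
ft_force: [0.3, -0.2, 0.7]
grip_width: 0.601
grip_force: 0.0
```

Emit:
{"fn": "send_rows", "kwargs": {
  "xyz": [
    [0,0,0],
    [0,0,0],
    [0,0,0],
    [0,0,0],
    [0,0,0],
    [0,0,0],
    [0,0,0],
    [0,0,0],
    [0,0,0],
    [0,0,0]
  ],
  "dr": [
    [0,0,0],
    [0,0,0],
    [0,0,0],
    [0,0,0],
    [0,0,0],
    [0,0,0],
    [0,0,0],
    [0,0,0],
    [0,0,0],
    [0,0,0]
  ],
  "jaw": 20,
  "grip_force": 35
}}

```text
time: 4.42
position: [0.4606, -0.2084, 0.0227]
tool_rot: [2.963, 1.044, -0.0]
ft_force: [0.1, 1.5, 1.5]
grip_width: 0.315
grip_force: 35.0
```

Grasped: the opening is 27.4 mm and the force 35 N. Now lift.

Emit:
{"fn": "send_rows", "kwargs": {
  "xyz": [
    [0,0,-3],
    [0,0,-10],
    [0,0,-22],
    [0,0,-37],
    [0,0,-54],
    [0,0,-71],
    [0,0,-88],
    [0,0,-104],
    [0,0,-116],
    [0,0,-122]
  ],
  "dr": [
    [0,0,0],
    [0,0,0],
    [0,0,0],
    [0,0,0],
    [0,0,0],
    [0,0,0],
    [0,0,0],
    [0,0,0],
    [0,0,0],
    [0,0,0]
  ]
}}

```text
time: 5.25
position: [0.4617, -0.2088, 0.1473]
tool_rot: [2.96, 1.043, 0.004]
ft_force: [0.4, 0.4, -1.8]
grip_width: 0.314
grip_force: 35.0
```

```bash
python3 - <<'E'
from h import *
delta([0.412,0.178,0.15],np.radians(16.6)); print(get_state()["joint_positions"],get_state()["grip_width"])
E
```

```text
t 5.25 shift mm [ 203.8 -332.5   -3.7] dr [ 0.0032 -0.0019  0.3878]
[ 0.77187182  0.1050559  -0.42065036  1.90832876  0.04810935  1.13414665
 -0.56022224] 0.3140607321541419
```

Emit:
{"fn": "send_rows", "kwargs": {
  "xyz": [
    [5,-5,0],
    [15,-17,0],
    [30,-35,0],
    [48,-55,0],
    [66,-76,0],
    [84,-97,0],
    [102,-117,0],
    [118,-136,0],
    [130,-150,0],
    [137,-158,0]
  ],
  "dr": [
    [0,0,0.02],
    [0,0,0.05],
    [0,0,0.09],
    [0,0,0.13],
    [0,0,0.18],
    [0,0,0.23],
    [0,0,0.28],
    [0,0,0.33],
    [0,0,0.37],
    [0,0,0.388]
  ]
}}

```text
time: 6.08
position: [0.4679, 0.0036, 0.1446]
tool_rot: [-3.108, -0.456, 0.0]
ft_force: [0.1, -0.0, -1.1]
grip_width: 0.312
grip_force: 35.0
```

```bash
python3 - <<'E'
from h import *
delta([0.412,0.178,0.15],np.radians(16.6)); print(get_state()["grip_width"])
E
```

```text
t 6.08 shift mm [  -3.5 -183.1   -5.3] dr [-0.0007  0.0002  0.0014]
0.3119373377744605
```

Emit:
{"fn": "send_rows", "kwargs": {
  "xyz": [
    [0,-7,0],
    [-1,-22,-1],
    [-1,-44,-2],
    [-2,-68,-2],
    [-2,-93,-3],
    [-3,-118,-4],
    [-3,-143,-4],
    [-3,-163,-5],
    [-3,-177,-5],
    [-3,-183,-5]
  ],
  "dr": [
    [0,0,0],
    [0,0,0],
    [0,0,0],
    [0,0,0],
    [0,0,0],
    [0,0,0],
    [0,0,0],
    [0,0,0],
    [0,0,0],
    [0,0,0]
  ]
}}

```text
time: 6.92
position: [0.412, 0.1771, 0.1497]
tool_rot: [-3.108, -0.458, 0.0]
ft_force: [0.9, 0.2, -1.3]
grip_width: 0.311
grip_force: 35.0
```

Emit:
{"fn": "send_rows", "kwargs": {
  "xyz": [
    [0,0,0],
    [0,0,0],
    [0,0,0],
    [0,0,0],
    [0,0,0],
    [0,0,0],
    [0,0,0],
    [0,0,0],
    [0,0,0],
    [0,0,0]
  ],
  "dr": [
    [0,0,0],
    [0,0,0],
    [0,0,0],
    [0,0,0],
    [0,0,0],
    [0,0,0],
    [0,0,0],
    [0,0,0],
    [0,0,0],
    [0,0,0]
  ]
}}

```text
time: 7.75
position: [0.4133, 0.1751, 0.1496]
tool_rot: [3.109, 0.453, 0.0]
ft_force: [0.3, -0.4, -1.6]
grip_width: 0.31
grip_force: 35.0
```

```bash
python3 - <<'E'
from h import *
p,r,s=pose(); w=get_image("wrist"); save("w2",w); np.save("w2.npy",w); np.save("w2s.npy",s,allow_pickle=True)
print(p,np.degrees(yawnow()),proj("wrist",[[0.46,0.192,0.02]],s),s["ft_force"],s["torque"])
E
```

```text
[0.41325921 0.17510752 0.14958969] 16.58535792871946 [[316.02605046 146.80145791]] [ 0.34610231 -0.36291413 -1.61467048] [ 0.03958702  0.03209383 -0.0414033 ]
```

View pics/w2.png

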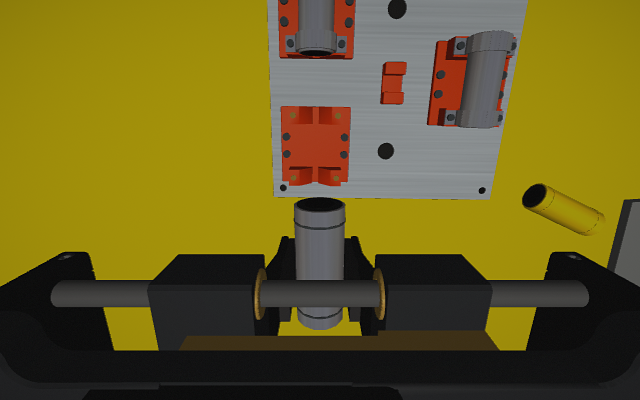

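The wrist view shows the held bearing at (320,265) and the empty saddle at (316,146), with four screw holes near (286,137), (345,137), (287,154) and (345,154). I measure both.

```bash
python3 - <<'E'
from h import *
w=np.load("w2.npy"); s=np.load("w2s.npy",allow_pickle=True).item()
hsv=cv2.cvtColor(w,cv2.COLOR_RGB2HSV)
m=((hsv[...,0]<12)&(hsv[...,1]>130)).astype(np.uint8)*255
q=m.copy(); q[:95]=0; q[195:]=0; q[:,:265]=0; q[:,365:]=0
cs,_=cv2.findContours(q,cv2.RETR_CCOMP,cv2.CHAIN_APPROX_NONE); cs=sorted(cs,key=cv2.contourArea)[::-1]
H=cv2.convexHull(cs[0]); fill=cv2.fillConvexPoly(np.zeros_like(q),H,255)
g=w.mean(2).astype(int)
# foot side edges & y ends
rows=range(128,165,4); L=[];Rr=[]
for y in rows:
    x=np.where(q[y])[0]; L.append([x.min()-.5,y]); Rr.append([x.max()+.5,y])
Lw,Rw=ray("wrist",L,.012,s),ray("wrist",Rr,.012,s)
for n,E in(("L",Lw),("R",Rw)):
    f=cv2.fitLine(E[:,:2].astype(np.float32),cv2.DIST_L2,0,1e-6,1e-6).ravel(); f=f if f[0]>0 else -f; print(n,"dir",np.degrees(np.arctan(f[1]/f[0])),E.mean(0))
print("width",np.linalg.norm(Lw[len(L)//2]-Rw[len(L)//2]))
for x in range(290,348,8):
    c=np.where(q[95:195,x])[0]+95; print(x,c.min(),c.max(),end="; ")
d=((cv2.erode(fill,np.ones((3,3)))>0)&(q==0)).astype(np.uint8); n,l,st,c=cv2.connectedComponentsWithStats(d)
for i in range(1,n):
    if st[i,4]>8: print("hole",st[i],c[i].round(2))
b=cv2.GaussianBlur(w.mean(2),(3,3),0)
print("bearing col",[(y,int(b[y,320])) for y in list(range(196,236))+list(range(300,334))])
for y in (222,240,255): print(y,[int(v) for v in b[y,286:352]])
E
```

```text
L dir 15.139395 [0.45039757 0.22313963 0.012     ]
R dir 14.996233 [0.46837083 0.1626974  0.012     ]
width 0.06299615244720337
290 106 185; 298 106 185; 306 106 183; 314 107 181; 322 107 183; 330 107 185; 338 107 185; 346 107 181; hole [290 112   6   6  30] [292.37 114.63]
hole [335 113   6   6  28] [337.5  115.32]
hole [283 133   7   8  44] [285.91 136.36]
hole [341 134   7   7  43] [344.12 137.02]
hole [283 150   7   8  43] [286.16 153.6 ]
hole [340 151   7   8  40] [343.32 154.32]
hole [291 175   5   6  24] [293.   177.29]
hole [333 176   6   5  23] [335.65 177.91]
hole [305 182  19   3  36] [314.08 183.36]
bearing col [(196, 121), (197, 57), (198, 16), (199, 10), (200, 10), (201, 11), (202, 11), (203, 11), (204, 11), (205, 11), (206, 11), (207, 12), (208, 14), (209, 14), (210, 18), (211, 39), (212, 73), (213, 97), (214, 104), (215, 103), (216, 103), (217, 103), (218, 103), (219, 103), (220, 103), (221, 103), (222, 103), (223, 103), (224, 103), (225, 104), (226, 95), (227, 71), (228, 52), (229, 62), (230, 91), (231, 104), (232, 103), (233, 103), (234, 103), (235, 103), (300, 70),
[... 572 characters left out ...]
, 104, 103, 102, 101, 101, 100, 99, 97, 97, 97, 97, 97, 95, 90, 82, 71, 56, 49, 62, 86, 103, 108, 107, 107, 107, 107]
240 [14, 14, 14, 15, 16, 16, 16, 18, 34, 60, 75, 79, 83, 87, 92, 95, 97, 98, 98, 96, 96, 97, 98, 101, 102, 101, 101, 102, 102, 102, 102, 102, 102, 102, 102, 103, 103, 104, 105, 105, 104, 103, 102, 101, 101, 100, 99, 97, 96, 96, 96, 95, 93, 90, 85, 81, 77, 65, 41, 20, 15, 16, 16, 15, 14, 14]
255 [16, 16, 16, 16, 16, 16, 16, 16, 20, 40, 67, 79, 82, 87, 91, 94, 97, 99, 99, 97, 96, 97, 98, 100, 102, 101, 101, 102, 102, 103, 103, 102, 102, 102, 103, 103, 103, 104, 104, 105, 105, 104, 102, 102, 100, 99, 98, 97, 96, 95, 95, 94, 92, 88, 84, 79, 75, 56, 26, 14, 17, 17, 17, 17, 17, 17]
```

```bash
python3 - <<'E'
from h import *
s=np.load("w2s.npy",allow_pickle=True).item()
T=R.from_rotvec(s["tool_rot"]); p=np.array(s["position"])
def info(n,px,z):
    q=ray("wrist",px,z,s)[:,:2]; a=lambda u,v:np.degrees(np.arctan2(*(q[u]-q[v])[::-1]))
    print(n,q.mean(0).round(4),"yaw cols",a(0,2),a(1,3),"rows",a(0,1)-90,a(2,3)-90,"wid",np.linalg.norm(q[0]-q[1]),np.linalg.norm(q[2]-q[3]),"len",np.linalg.norm(q[0]-q[2]),np.linalg.norm(q[1]-q[3]))
info("foot",[[285.91,136.36],[344.12,137.02],[286.16,153.6],[343.32,154.32]],.012)
info("rib",[[292.37,114.63],[337.5,115.32],[293,177.29],[335.65,177.91]],.028)
for zt in(-.006,-.0084,-.011):
    z=p[2]-zt
    q=T.inv().apply(ray("wrist",[[320,211.7],[320,228.2],[320,317.5]],z,s)-p)*1000
    print(zt,q[:,0].round(2),"groove span",q[1,0]-q[2,0],"ctr",(q[1,0]+q[2,0])/2)
# lateral & yaw of axis in tool frame from sides
z=p[2]-.0056
q=T.inv().apply(ray("wrist",[[(293.7+330.8+14)/2,222],[(294.6+343.8)/2,240],[(295.4+343.3)/2,255]],z,s)-p)*1000; print(q.round(2))
E
```

```text
foot [0.46   0.1932] yaw cols 15.474961333977824 15.28545424331985 rows 15.923418679054564 15.84149132394731 wid 0.054120764326777614 0.054067131211598084 len 0.015970972122201724 0.016048788434108358
rib [0.4602 0.1933] yaw cols 15.600503273241591 15.841236200205854 rows 15.718464910662789 15.711827034888614 wid 0.0387455891186075 0.038976279369679914 len 0.054903237002527513 0.05490776220566504
-0.006 [ 34.12  25.38 -27.98] groove span 53.35764011700671 ctr -1.303755212255382
-0.0084 [ 34.96  26.36 -26.07] groove span 52.429611826097556 ctr 0.14732029054682094
-0.011 [ 35.86  27.43 -23.99] groove span 51.42424784427921 ctr 1.719318751915898
[[24.21  0.16  5.6 ]
 [13.61  0.13  5.6 ]
 [ 4.46  0.2   5.6 ]]
```

```bash
cat > tgt.py <<'E'
from h import *
Y=np.radians(15.75); ux=np.array([np.cos(Y),np.sin(Y),0]); C=np.array([0.4601,0.1932,0])+0.0003*ux
E
python3 - <<'E'
from tgt import *
delta(C+[0,0,0.075],Y)
E
```

```text
t 7.80 shift mm [50.4 -4.  74.6] dr [0.0001 0.     0.0146]
```

Emit:
{"fn": "send_rows", "kwargs": {
  "xyz": [
    [3,0,0],
    [9,-1,4],
    [17,-1,12],
    [26,-2,23],
    [34,-3,36],
    [41,-3,49],
    [46,-4,60],
    [49,-4,68],
    [50.4,-4,73],
    [50.4,-4,74.6]
  ],
  "dr": [
    [0,0,0.002],
    [0,0,0.004],
    [0,0,0.006],
    [0,0,0.008],
    [0,0,0.01],
    [0,0,0.012],
    [0,0,0.0146],
    [0,0,0.0146],
    [0,0,0.0146],
    [0,0,0.0146]
  ]
}}

```text
time: 8.63
position: [0.4601, 0.1934, 0.074]
tool_rot: [-3.112, -0.43, 0.003]
ft_force: [-0.5, -0.2, -1.3]
grip_width: 0.315
grip_force: 35.0
```

Emit:
{"fn": "send_rows", "kwargs": {
  "xyz": [
    [0,0,0],
    [0,0,0],
    [0,0,0],
    [0,0,0],
    [0,0,0],
    [0,0,0],
    [0,0,0],
    [0,0,0],
    [0,0,0],
    [0,0,0]
  ],
  "dr": [
    [0,0,0],
    [0,0,0],
    [0,0,0],
    [0,0,0],
    [0,0,0],
    [0,0,0],
    [0,0,0],
    [0,0,0],
    [0,0,0],
    [0,0,0]
  ]
}}

```text
time: 9.47
position: [0.4604, 0.1933, 0.075]
tool_rot: [3.112, 0.43, -0.0]
ft_force: [-0.5, -0.2, -1.9]
grip_width: 0.311
grip_force: 35.0
```

```bash
python3 - <<'E'
from tgt import *
delta(C+[0,0,0.045],Y)
f=[]
for i in range(4): s=get_state(); f.append(np.r_[s["ft_force"],s["torque"]]); get_image("wrist")
print(np.mean(f,0).round(2))
w=get_image("wrist"); s=get_state(); np.save("w3.npy",w); np.save("w3s.npy",s,allow_pickle=True)
save("w3",cv2.resize(w[100:350,230:410],None,fx=2.4,fy=2.4,interpolation=cv2.INTER_CUBIC))
E
```

```text
t 9.47 shift mm [ 0.  0. 30.] dr [ 0.0001  0.0001 -0.0001]
[-0.43 -0.24 -1.54  0.01  0.04 -0.  ]
```

View pics/w3.png

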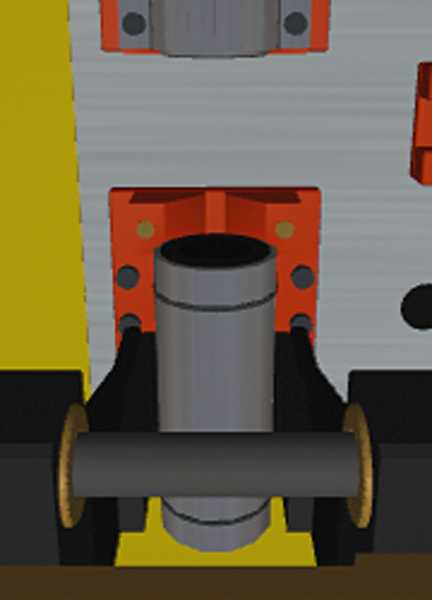

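The bearing hangs centred over the V: its axis is at crop x≈215 and the V notch at 216. I lower it.

Emit:
{"fn": "send_rows", "kwargs": {
  "xyz": [
    [0,0,2],
    [0,0,6],
    [0,0,11],
    [0,0,16],
    [0,0,21],
    [0,0,25],
    [0,0,28],
    [0,0,30],
    [0,0,30.5],
    [0,0,31]
  ],
  "dr": [
    [0,0,0],
    [0,0,0],
    [0,0,0],
    [0,0,0],
    [0,0,0],
    [0,0,0],
    [0,0,0],
    [0,0,0],
    [0,0,0],
    [0,0,0]
  ]
}}

```text
time: 10.55
position: [0.4604, 0.1934, 0.0439]
tool_rot: [-3.112, -0.43, 0.0]
ft_force: [0.0, -0.0, -1.2]
grip_width: 0.313
grip_force: 35.0
```

Emit:
{"fn": "send_rows", "kwargs": {
  "xyz": [
    [0,0,0.3],
    [0,0,0.6],
    [0,0,0.9],
    [0,0,1.2],
    [0,0,1.5],
    [0,0,1.8],
    [0,0,2.1],
    [0,0,2.4],
    [0,0,2.5],
    [0,0,2.5]
  ],
  "dr": [
    [0,0,0],
    [0,0,0],
    [0,0,0],
    [0,0,0],
    [0,0,0],
    [0,0,0],
    [0,0,0],
    [0,0,0],
    [0,0,0],
    [0,0,0]
  ]
}}

```text
time: 11.38
position: [0.4604, 0.1933, 0.0414]
tool_rot: [3.112, 0.43, -0.0]
ft_force: [-0.3, 1.1, -0.2]
grip_width: 0.312
grip_force: 35.0
```

Emit:
{"fn": "send_rows", "kwargs": {
  "xyz": [
    [0,0,0.1],
    [0,0,0.2],
    [0,0,0.3],
    [0,0,0.4],
    [0,0,0.5],
    [0,0,0.6],
    [0,0,0.7],
    [0,0,0.8],
    [0,0,0.8],
    [0,0,0.8]
  ],
  "dr": [
    [0,0,0],
    [0,0,0],
    [0,0,0],
    [0,0,0],
    [0,0,0],
    [0,0,0],
    [0,0,0],
    [0,0,0],
    [0,0,0],
    [0,0,0]
  ]
}}

```text
time: 12.22
position: [0.4604, 0.1933, 0.0407]
tool_rot: [3.112, 0.43, -0.0]
ft_force: [0.7, -1.0, -1.3]
grip_width: 0.312
grip_force: 35.0
```

```bash
cat >> tgt.py <<'E'
def ft(n=4):
    f=[]
    for i in range(n): s=get_state(); f.append(np.r_[s["ft_force"],s["torque"]]); get_image("wrist")
    f=np.mean(f,0); r=down(Y).inv(); print("t %.2f"%s["time"],"tool F",r.apply(f[:3]).round(2),"M",r.apply(f[3:]).round(3),"z",s["position"][2],"w",s["grip_width"]*87)
    delta(C+[0,0,0.0394],Y)
E
python3 -c "
from tgt import *
ft()"
```

```text
t 12.37 tool F [-0.02 -0.1   0.94] M [-0.001 -0.036 -0.002] z 0.04068197539269045 w 27.229691515547312
t 12.42 shift mm [-0.   0.   1.3] dr [ 0.0001 -0.     -0.0001]
```

Emit:
{"fn": "send_rows", "kwargs": {
  "xyz": [
    [0,0,0.1],
    [0,0,0.2],
    [0,0,0.3],
    [0,0,0.4],
    [0,0,0.5],
    [0,0,0.6],
    [0,0,0.7],
    [0,0,0.8],
    [0,0,0.8],
    [0,0,0.8]
  ],
  "dr": [
    [0,0,0],
    [0,0,0],
    [0,0,0],
    [0,0,0],
    [0,0,0],
    [0,0,0],
    [0,0,0],
    [0,0,0],
    [0,0,0],
    [0,0,0]
  ]
}}

```text
time: 13.25
position: [0.4604, 0.1933, 0.0399]
tool_rot: [3.112, 0.43, -0.0]
ft_force: [0.6, 0.3, -0.7]
grip_width: 0.307
grip_force: 35.0
```

```bash
python3 -c "
from tgt import *
ft()"
```

```text
t 13.40 tool F [0.04 0.13 1.28] M [-0.007 -0.021  0.003] z 0.03989102766208454 w 27.184011344199476
t 13.45 shift mm [-0.   0.   0.5] dr [ 0.0001  0.     -0.0001]
```

Emit:
{"fn": "send_rows", "kwargs": {
  "xyz": [
    [0,0,0.1],
    [0,0,0.2],
    [0,0,0.3],
    [0,0,0.4],
    [0,0,0.5],
    [0,0,0.6],
    [0,0,0.7],
    [0,0,0.8],
    [0,0,0.8],
    [0,0,0.8]
  ],
  "dr": [
    [0,0,0],
    [0,0,0],
    [0,0,0],
    [0,0,0],
    [0,0,0],
    [0,0,0],
    [0,0,0],
    [0,0,0],
    [0,0,0],
    [0,0,0]
  ]
}}

```text
time: 14.28
position: [0.4604, 0.1935, 0.0394]
tool_rot: [3.112, 0.43, 0.0]
ft_force: [-2.8, 0.7, 5.7]
grip_width: 0.31
grip_force: 35.0
```

```bash
python3 -c "
from tgt import *
ft()"
```

```text
t 14.43 tool F [-2.62 -0.64 -5.41] M [ 0.077 -0.492  0.02 ] z 0.039419199563324334 w 26.923905637275226
t 14.48 shift mm [-0.1  0.2  0. ] dr [ 0.0001 -0.0001 -0.0001]
```

Contact came at TCP z=0.0394, as predicted, with almost no sideways force. I check that the ends are flush.

```bash
python3 - <<'E'
from tgt import *
s=get_state(); w=get_image("wrist"); np.save("w4.npy",w); np.save("w4s.npy",s,allow_pickle=True)
save("w4",cv2.resize(w[150:350,230:410],None,fx=3,fy=3,interpolation=cv2.INTER_CUBIC))
b=cv2.GaussianBlur(w.astype(float),(3,3),0); g=b.mean(2); rg=b[...,0]-b[...,1]
c=[317,320,323]
print("grey",[int(v) for v in g[180:245,c].mean(1)]); print("low",[int(v) for v in g[305:340,c].mean(1)])
for x in (285,295,345,355): print(x,"R-G",[int(v) for v in rg[165:215,x]])
for x in (285,300,320,340,355): print(x,"lowR-G",[int(v) for v in rg[305:345,x]])
E
```

```text
grey [145, 145, 146, 145, 145, 146, 146, 146, 147, 134, 90, 47, 44, 66, 80, 83, 73, 45, 19, 11, 11, 11, 11, 11, 11, 11, 11, 12, 13, 14, 18, 40, 76, 103, 110, 109, 108, 108, 108, 108, 108, 108, 108, 108, 108, 109, 100, 75, 55, 65, 94, 109, 109, 108, 108, 109, 109, 108, 108, 108, 108, 108, 108, 108, 108]
low [66, 71, 89, 105, 108, 107, 107, 107, 107, 108, 109, 92, 58, 57, 87, 105, 108, 107, 107, 107, 107, 107, 107, 107, 108, 110, 110, 110, 111, 107, 86, 56, 44, 46, 46]
285 R-G [-4, -5, -5, -4, -4, -4, -4, -4, -4, -5, -5, -5, -5, -4, -4, -5, -5, -5, -5, -4, -4, -4, -5, -5, -2, 16, 47, 60, 56, 54, 55, 55, 55, 54, 62, 87, 113, 120, 120, 120, 120, 120, 122, 105, 60, 25, 19, 21, 21, 21]
295 R-G [-5, -5, -5, -4, -4, -4, -5, -5, -5, -4, -4, -5, -5, -4, -4, -4, -5, -5, -5, -4, -4, -4, -4, -5, -3, 16, 47, 61, 57, 54, 55, 55, 54, 54, 65, 91, 106, 79, 29, 3, 0, -1, -1, 0, 4, 6, 5, 6, 6, 6]
345 R-G [-5, -5, -5, -5, -4, -5, -5, -5, -5, -5, -5, -5, -4, -4, -4, -4, -4, -4, -4, -4, -4, -4, -4, -5, 0, 24, 51, 62, 58, 55, 55, 55, 54, 54, 62, 88, 113, 112, 89, 73, 71, 71, 70, 74, 82, 86, 86, 86, 86, 86]

[... 303 characters left out ...]
18, 18, 18, 18, 18, 18, 18, 17, 14, 13, 14, 14, 13, 13, 13, 13, 13]
300 lowR-G [0, 0, 1, 1, 0, 0, 0, 0, 0, 1, 1, 1, 1, 1, 0, 1, 3, 9, 15, 18, 19, 19, 18, 18, 18, 18, 18, 18, 18, 18, 16, 14, 13, 14, 14, 14, 14, 14, 14, 13]
320 lowR-G [1, 0, 0, -1, -1, -1, -1, -1, -1, -1, -1, -1, -2, -3, -2, -1, -1, -1, -1, -1, -1, -1, -1, -1, 3, 14, 19, 18, 19, 18, 17, 14, 14, 13, 13, 13, 13, 13, 13, 13]
340 lowR-G [0, 0, 1, 1, 1, 0, 0, 1, 2, 3, 3, 3, 2, 2, 3, 6, 11, 16, 18, 18, 18, 18, 18, 18, 18, 18, 18, 18, 18, 18, 17, 15, 13, 13, 13, 14, 14, 14, 13, 13]
355 lowR-G [0, 0, 1, 1, 1, 1, 1, 1, 1, 1, 1, 1, 1, 1, 1, 2, 8, 16, 19, 19, 18, 18, 18, 18, 18, 18, 18, 18, 18, 18, 16, 14, 13, 13, 13, 13, 13, 13, 13, 14]
```

View pics/w4.png

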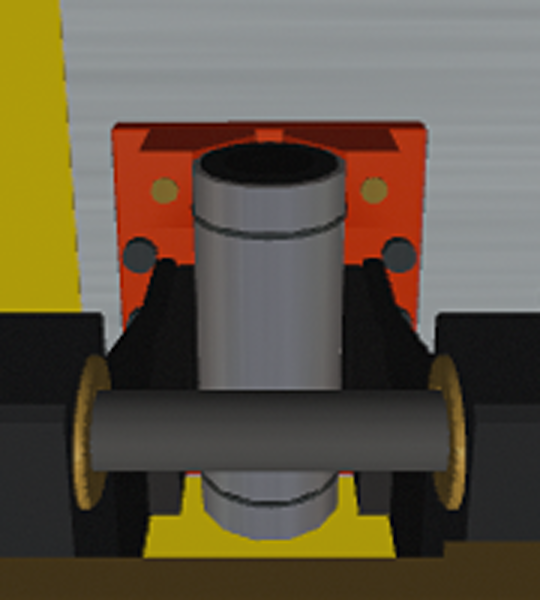

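```bash
python3 - <<'E'
from tgt import *
s=np.load("w4s.npy",allow_pickle=True).item()
def ax(px,z): return ((ray("wrist",[px],z,s)[0]-C+0.0003*ux)@ux*1000).round(2)
print("saddle end: foot",ax([320,190.4],.006),"rib l/r",ax([285,199.7],.028),ax([345,199.7],.028))
for z in(.0468,.0478,.0488):
    e=[ax([320,v],z) for v in(211.6,228.1,317.5,329.3)]; print(z,"crown end,groove,groove,end",e,"mid",(e[0]+e[3])/2,(e[1]+e[2])/2)
E
```

```text
saddle end: foot 34.76 rib l/r 35.43 35.42
0.0468 crown end,groove,groove,end [np.float64(35.06), np.float64(26.4), np.float64(-26.47), np.float64(-34.31)] mid 0.375 -0.03500000000000014
0.0478 crown end,groove,groove,end [np.float64(35.41), np.float64(26.82), np.float64(-25.67), np.float64(-33.45)] mid 0.9799999999999969 0.5749999999999993
0.0488 crown end,groove,groove,end [np.float64(35.76), np.float64(27.23), np.float64(-24.87), np.float64(-32.6)] mid 1.5799999999999983 1.1799999999999997
```

The ends are flush to within about 0.3 mm: the saddle end is at 35.1 mm and the bearing end at 35.4 mm. I trim the axial and side forces and press harder.

Emit:
{"fn": "send_rows", "kwargs": {
  "xyz": [
    [0,0,0],
    [-0.05,-0.05,0.05],
    [-0.1,-0.1,0.1],
    [-0.1,-0.1,0.15],
    [-0.1,-0.1,0.15],
    [-0.1,-0.1,0.15],
    [-0.1,-0.1,0.15],
    [-0.1,-0.1,0.15],
    [-0.1,-0.1,0.15],
    [-0.1,-0.1,0.15]
  ],
  "dr": [
    [0,0,0],
    [0,0,0],
    [0,0,0],
    [0,0,0],
    [0,0,0],
    [0,0,0],
    [0,0,0],
    [0,0,0],
    [0,0,0],
    [0,0,0]
  ]
}}

```text
time: 15.37
position: [0.4605, 0.1935, 0.0394]
tool_rot: [3.112, 0.43, 0.001]
ft_force: [-2.3, -0.5, 5.9]
grip_width: 0.311
grip_force: 35.0
```

```bash
python3 -c "
from tgt import *
ft(8)"
```

```text
t 15.72 tool F [-2.45 -0.32 -6.27] M [ 0.016 -0.516  0.023] z 0.039381910852423735 w 27.27882501615871
t 15.77 shift mm [-0.1  0.2 -0. ] dr [ 0.0004 -0.0002 -0.0001]
```

Emit:
{"fn": "send_rows", "kwargs": {
  "xyz": [
    [-0.1,0,0.05],
    [-0.2,-0.05,0.1],
    [-0.3,-0.05,0.2],
    [-0.4,-0.05,0.3],
    [-0.5,-0.05,0.4],
    [-0.5,-0.05,0.45],
    [-0.5,-0.05,0.45],
    [-0.5,-0.05,0.45],
    [-0.5,-0.05,0.45],
    [-0.5,-0.05,0.45]
  ],
  "dr": [
    [0,0,0],
    [0,0,0],
    [0,0,0],
    [0,0,0],
    [0,0,0],
    [0,0,0],
    [0,0,0],
    [0,0,0],
    [0,0,0],
    [0,0,0]
  ]
}}

```text
time: 16.6
position: [0.4604, 0.1935, 0.0394]
tool_rot: [3.112, 0.43, 0.002]
ft_force: [-1.7, -0.5, 8.3]
grip_width: 0.311
grip_force: 35.0
```

```bash
python3 -c "
from tgt import *
ft(8)"
```

```text
t 16.95 tool F [-2.35  0.1  -8.64] M [-0.024 -0.539  0.058] z 0.03935362507721801 w 26.9997631897342
t 17.00 shift mm [-0.1  0.2 -0. ] dr [ 0.0005 -0.0012 -0.0001]
```

Emit:
{"fn": "send_rows", "kwargs": {
  "xyz": [
    [-0.1,0,0],
    [-0.2,0,0],
    [-0.2,0,0],
    [-0.2,0,0],
    [-0.2,0,0],
    [-0.2,0,0],
    [-0.2,0,0],
    [-0.2,0,0],
    [-0.2,0,0],
    [-0.2,0,0]
  ],
  "dr": [
    [0,-0.0005,0],
    [0,-0.001,0],
    [0,-0.0015,0],
    [0,-0.002,0],
    [0,-0.002,0],
    [0,-0.002,0],
    [0,-0.002,0],
    [0,-0.002,0],
    [0,-0.002,0],
    [0,-0.002,0]
  ]
}}

```text
time: 17.83
position: [0.4604, 0.1935, 0.0394]
tool_rot: [3.112, 0.43, -0.001]
ft_force: [-1.7, -0.6, 6.7]
grip_width: 0.312
grip_force: 35.0
```

```bash
python3 -c "
from tgt import *
ft(8)"
```

```text
t 18.18 tool F [-1.91 -0.23 -7.65] M [-0.007 -0.409  0.035] z 0.03938433959751838 w 26.987661880530613
t 18.23 shift mm [-0.1  0.1 -0. ] dr [ 0.0004  0.0004 -0.0002]
```

Emit:
{"fn": "send_rows", "kwargs": {
  "xyz": [
    [-0.1,0,0.1],
    [-0.2,0,0.2],
    [-0.3,0,0.3],
    [-0.4,0,0.4],
    [-0.4,0,0.5],
    [-0.4,0,0.5],
    [-0.4,0,0.5],
    [-0.4,0,0.5],
    [-0.4,0,0.5],
    [-0.4,0,0.5]
  ],
  "dr": [
    [0,-0.0005,0],
    [0,-0.001,0],
    [0,-0.0015,0],
    [0,-0.002,0],
    [0,-0.002,0],
    [0,-0.002,0],
    [0,-0.002,0],
    [0,-0.002,0],
    [0,-0.002,0],
    [0,-0.002,0]
  ]
}}

```text
time: 19.07
position: [0.4605, 0.1935, 0.0394]
tool_rot: [3.111, 0.43, -0.002]
ft_force: [-1.3, -0.3, 10.8]
grip_width: 0.313
grip_force: 35.0
```

```bash
python3 -c "
from tgt import *
ft(8)"
```

```text
t 19.42 tool F [ -2.24   0.02 -10.81] M [-0.061 -0.5    0.036] z 0.03933809422101685 w 26.675436181320364
t 19.47 shift mm [-0.1  0.2 -0.1] dr [ 0.0005  0.0016 -0.0002]
```

Emit:
{"fn": "send_rows", "kwargs": {
  "xyz": [
    [-0.1,0,-0.05],
    [-0.2,0,-0.1],
    [-0.3,0,-0.15],
    [-0.4,0,-0.2],
    [-0.4,0,-0.2],
    [-0.4,0,-0.2],
    [-0.4,0,-0.2],
    [-0.4,0,-0.2],
    [-0.4,0,-0.2],
    [-0.4,0,-0.2]
  ],
  "dr": [
    [0,0,0],
    [0,0.0005,0],
    [0,0.001,0],
    [0,0.0015,0],
    [0,0.0015,0],
    [0,0.0015,0],
    [0,0.0015,0],
    [0,0.0015,0],
    [0,0.0015,0],
    [0,0.0015,0]
  ]
}}

```text
time: 20.3
position: [0.4604, 0.1935, 0.0394]
tool_rot: [3.112, 0.43, 0.001]
ft_force: [1.0, 0.7, 7.4]
grip_width: 0.31
grip_force: 35.0
```

```bash
python3 -c "
from tgt import *
ft(8)"
```

```text
t 20.65 tool F [-0.65  0.15 -7.67] M [-0.04  -0.129  0.031] z 0.03938766944606178 w 27.479188805724192
t 20.70 shift mm [-0.1  0.2 -0. ] dr [ 0.0002 -0.0007 -0.0002]
```

Emit:
{"fn": "send_rows", "kwargs": {
  "xyz": [
    [-0.05,0,0.05],
    [-0.1,0,0.1],
    [-0.15,0,0.15],
    [-0.15,0,0.2],
    [-0.15,0,0.2],
    [-0.15,0,0.2],
    [-0.15,0,0.2],
    [-0.15,0,0.2],
    [-0.15,0,0.2],
    [-0.15,0,0.2]
  ],
  "dr": [
    [0,0,0],
    [0,0,0],
    [0,0,0],
    [0,0,0],
    [0,0,0],
    [0,0,0],
    [0,0,0],
    [0,0,0],
    [0,0,0],
    [0,0,0]
  ]
}}

```text
time: 21.53
position: [0.4604, 0.1935, 0.0394]
tool_rot: [3.112, 0.43, 0.002]
ft_force: [-2.0, -0.7, 9.1]
grip_width: 0.312
grip_force: 35.0
```

Emit:
{"fn": "send_rows", "kwargs": {
  "xyz": [
    [0,0,0],
    [0,0,0],
    [0,0,0],
    [0,0,0],
    [0,0,0],
    [0,0,0],
    [0,0,0],
    [0,0,0],
    [0,0,0],
    [0,0,0]
  ],
  "dr": [
    [0,0,0],
    [0,0,0],
    [0,0,0],
    [0,0,0],
    [0,0,0],
    [0,0,0],
    [0,0,0],
    [0,0,0],
    [0,0,0],
    [0,0,0]
  ]
}}

```text
time: 22.37
position: [0.4604, 0.1935, 0.0394]
tool_rot: [3.112, 0.43, 0.002]
ft_force: [-0.6, 0.2, 9.1]
grip_width: 0.319
grip_force: 35.0
```

```bash
python3 - <<'E'
from tgt import *
ft(8)
s=get_state(); w=get_image("wrist"); t=get_image("scene")
a=cv2.resize(w[150:350,230:410],None,fx=2.2,fy=2.2,interpolation=cv2.INTER_CUBIC); b=cv2.resize(t[100:200,310:400],None,fx=4.4,fy=4.4,interpolation=cv2.INTER_CUBIC)
save("w5",np.hstack([a,b]))
g=cv2.GaussianBlur(w.astype(float),(3,3),0).mean(2)
print([int(v) for v in g[206:234,[317,320,323]].mean(1)],[int(v) for v in g[314:322,[317,320,323]].mean(1)])
E
```

```text
t 22.72 tool F [-0.74  0.13 -9.26] M [-0.062 -0.193  0.033] z 0.03935398098487382 w 27.298631428699203
t 22.77 shift mm [-0.1  0.2 -0. ] dr [ 0.0003 -0.001  -0.0002]
[11, 12, 14, 14, 18, 41, 76, 103, 109, 109, 108, 108, 108, 108, 108, 108, 108, 108, 109, 109, 101, 76, 55, 65, 94, 109, 109, 108] [108, 109, 91, 57, 57, 87, 105, 108]
```

View pics/w5.png

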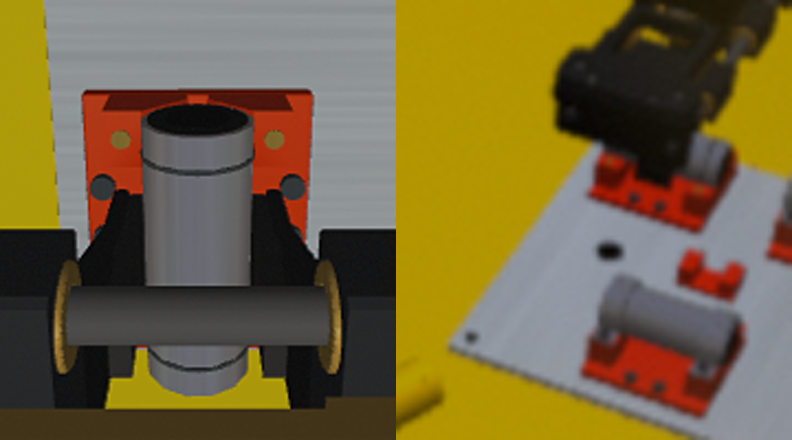

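The pictures show the bearing seated along the V, with its ends flush and the gripper still holding it. The push reads 9.3 N at the wrist, about 10.6 N on the saddle, with a sideways force of 0.1 N. I hand the job in.

```bash
python3 -c "
from bench import *
print(close_job())"
```

```text
the job is handed in; nothing more can be done
None
```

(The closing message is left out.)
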